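# Hang the washed kit up to dry in the cheese packing room

## Robot

A 7-joint arm with a two-finger parallel gripper is mounted at the origin on the work surface. World frame = base frame: x ahead of the robot, y to its left, z up, the work surface at z = 0. Lengths are in m, angles in rad, forces in N, time in s.
With the tool pointing down it reaches from about 0.425 to 0.925 m from the base axis. Payload 6.8 kg.
Tool frame: the origin (TCP) lies on the front face of the gripper's body, between the roots of the fingers; the fingertips stand 73 mm ahead of it and the grasp point (between the pads) lies 54 mm ahead of it (env.nose_length is the distance from the TCP to the fingertips, in m); z points along the fingers, y is the line along which they close (so a half turn about z gives the same grasp; the last joint's range is limited). The gripper opens to 85 mm and grips with 20 to 120 N. Pads are 22 mm wide; open, the fingers measure 114 mm over their backs; the gripper's body (76 mm by 85 mm) begins 54 mm behind the grasp point. The pads swing forward as they close: fully open they stand 13 mm farther back than shut.
Start: joints at [-1.241, 0.477, 0.022, 1.555, -0.011, 1.109, -0.083], TCP at [0.286, 0.611, 0.304] pointing down, gripper open.
Joint ranges: [-2.96, 2.96], [-0.34, 2.1], [-1.41, 1.46], [0.24, 2.44], [-1.37, 4.51], [0.17, 1.92], [-2.96, 2.96]. Speed limits (rad/s): [2.39, 2.39, 3.14, 3.14, 3.14, 3.14, 3.14].

## Interface

Orientations are given as a unit quaternion [w, x, y, z].
In Python, from cell import env, kin, camera, calibration, job gives the robot as it stands. The module is installed in compiled form; this text tells all that it offers. Calls block until the motion is done:
- env.reach(position, orientation): joint-space move of the TCP to a pose.
- env.movel(position, velocity=0.15, rot=None, stop_force=None): straight line of the TCP; rot=None keeps the orientation; velocity is the mean speed in m/s. With stop_force (N) it stops when the force on the tool has changed by that much, and returns True; else False.
- env.goto_joints(angles): joint-space move.
- env.grip(opening, f_grip=None): finger opening in m; f_grip is the grip in N (None keeps the last); returns when the fingers have stopped.
- env.dwell(seconds).
- kin.inverse_kinematics(position, orientation): joint angles nearest the present ones, or None.
- env.get_state(): the state.
- camera(name): name is "side" or "top"; returns (picture, depth): 480x640x3 uint8, blue, green, red; 480x640 float32, m along the optical axis (not along the pixel's ray), 0 where there is no reading.
- calibration(name): a dict with "fx", "fy", "cx", "cy" (pixels), "k1" (the pictures are not rectified: a ray, as slopes to the right and down, at radius r is drawn at 1 + k1 r^2 times it, then the intrinsics apply), "rvec" (rotation vector, rad) and "tvec" (3), from world to camera coordinates, as OpenCV has them. Camera axes: x right, y down, z forward; pixel columns grow to the right and rows downward; lengths in m; the calibration is good to about 2 mm. A picture is of the moment at which its call begins. calibration takes no time and is no camera call.
A pose or a line that the arm cannot do raises env.PlanningError and nothing moves.
- job.job_done(): hands the job in; it is judged then, once.
The state is a dict: "time": time; "qpos": joint angles; "joint_velocities": joint speeds; "joint_torque": joint torques, N m; "tcp_pos": TCP position; "orientation": TCP orientation; "force": force on the tool from outside, world axes, zero at the start; "torque": the same for the moment, N m; "opening": finger opening in m; "gripper_force": force on a finger pad.
Only numpy, scipy, OpenCV 4.12 (cv2) and the standard library are available. Lean on these libraries where they do the work, as an engineer would, in place of code of your own. Each camera call takes 0.05 s, during which the arm holds its last target. There are 200 camera calls.

## Task

Hang the washed kit up to dry: drape every pair of ear defenders on the table over the drying rail, between its posts, with one cup on each side of the bar, and hang every strainer basket by its handle grip on a hook of the stand, one to a hook. Once all of it hangs there, turn the blower's nozzle until its outlet faces the black mark on the blower, and then press the blower's button fully down. Leave the cheeses, jar, bottle, bowl and paper roll where they stand.

Things in the scene. Friction and masses are not known exactly. Their poses are not given: they have to be found in the camera images.
- rail: Fixed drying rail: a level steel bar of 24 mm diameter along the body's y, 340 mm long, on two posts at y = -155 and +155 mm (16 mm square, with feet 90 x 40 x 12 mm). Origin on the table under the middle of the bar; the bar's axis is 163 mm above the table, its top 175 mm. It differs in place and yaw from start to start.
- hookstand: Fixed steel stand with two equal hooks that point along its -x. Origin on the table under its column. A 16 mm cross bar lies along y at 250 mm height (y -100 to 100, x 0). From it at y = +80 and -80 mm level arms, 10 mm thick, axis 250 mm high, run 105 mm along -x to a tip turned up to 269 mm height (ends at x = -118 mm). Foot 130 mm square, x -35 to 95 mm. Place and yaw vary.
- hook_left (a point): Top of the arm of the hook at the stand's +y, at its middle (255 mm above the table, 55 mm in front of the cross bar): where a basket's grip should rest. Axes as hookstand.
- hook_right (a point): The same for the hook at the stand's -y.
- blower: Fixed white air blower, a box 130 x 130 x 100 mm; origin at the centre of its underside. A black mark is drawn in the middle of its -y edge on top, 60 mm from the centre. It differs in place and yaw from start to start.
- nozzle (a joint): Angle of the blower's grey swivelling nozzle about its upright axis through the blower's centre, rad, growing counter-clockwise seen from above; 0 = the outlet faces the mark. It starts between -1.4 and -0.7, stops at -1.7 and 1.7, and stays where it is left (friction about 0.05 N m).
- start (a joint): Travel of the black push button on the blower's top, m: 0 at rest, 0.006 fully down (about 5 N); it springs back. The button is 22 mm across on a low round grey housing, at x = +42, y = +42 mm in the blower's frame; its top is 122 mm above the table at rest.
- nozzle_top (a point): Middle of the nozzle's top, on its axis, 152 mm above the table; axes turn with the nozzle, as the blower's at joint 0, the outlet pointing to -y. The duct here is a block 26 mm wide (x), 58 mm long, 36 mm high (z 116 to 152 mm): grip across its 26 mm. Below is a disc of 34 mm radius. The outlet, a black slot, is at its front end, 46 mm wide, 43 mm from the axis.
- muffs1: Grey ear defenders with a rigid headband, upright on their two cups (0.22 kg): 152 mm along x (cup to cup), 56 along y, 150 high. Origin on the bottom midway between the cups. A crown block 60 x 24 (y) x 24 mm, z 126 to 150, tops the arch: grip it across its 24 mm, fingertips at most 14 mm below its top. Cups 70 mm high, 80 mm clear between their inner faces. May be absent.
- muffs1_under (a point): Middle of the underside of the crown block of muffs1, 126 mm above its origin; this rests on the bar when draped.
- muffs2: Grey ear defenders with a rigid headband, upright on their two cups (0.22 kg): 152 mm along x (cup to cup), 56 along y, 150 high. Origin on the bottom midway between the cups. A crown block 60 x 24 (y) x 24 mm, z 126 to 150, tops the arch: grip it across its 24 mm, fingertips at most 14 mm below its top. Cups 70 mm high, 80 mm clear between their inner faces. May be absent.
- muffs2_under (a point): Middle of the underside of the crown block of muffs2, 126 mm above its origin; this rests on the bar when draped.
- muffs3: Grey ear defenders with a rigid headband, upright on their two cups (0.22 kg): 152 mm along x (cup to cup), 56 along y, 150 high. Origin on the bottom midway between the cups. A crown block 60 x 24 (y) x 24 mm, z 126 to 150, tops the arch: grip it across its 24 mm, fingertips at most 14 mm below its top. Cups 70 mm high, 80 mm clear between their inner faces. May be absent.
- muffs3_under (a point): Middle of the underside of the crown block of muffs3, 126 mm above its origin; this rests on the bar when draped.
- basket1: Steel strainer basket, open on top, 70 (x) x 96 (y) x 50 mm (0.25 kg), with a rigid upright handle: uprights at y = -50 and +50 mm, top strap along y with a white block grip at its middle, 22 (x) x 56 x 26 mm, z 124 to 150, with a lip under each end (y 22 to 30, down to z 115). Origin under its centre. Grip it across its 22 mm, fingertips at most 14 mm below its top. Rim at z 50. May be absent.
- basket1_under (a point): Middle of the underside of the grip of basket1, 124 mm above its origin; this rests on the hook's arm when hung.
- basket2: Steel strainer basket, open on top, 70 (x) x 96 (y) x 50 mm (0.25 kg), with a rigid upright handle: uprights at y = -50 and +50 mm, top strap along y with a white block grip at its middle, 22 (x) x 56 x 26 mm, z 124 to 150, with a lip under each end (y 22 to 30, down to z 115). Origin under its centre. Grip it across its 22 mm, fingertips at most 14 mm below its top. Rim at z 50. May be absent.
- basket2_under (a point): Middle of the underside of the grip of basket2, 124 mm above its origin; this rests on the hook's arm when hung.
- cheese1: Bystander: white cheese, disc 96 mm across, 30 mm high, on the table under the rail; origin under its centre.
- cheese2: Bystander: white cheese, disc 104 mm across, 36 mm high; origin under its centre.
- jar: Bystander: low glass jar, 60 mm across, 34 mm high, on the table under the rail; origin under its centre.
- tape: Bystander: paper roll ring, 90 mm across, 25 mm high; origin under its centre.
- spray: Bystander: white bottle, 64 mm across, 170 mm high; origin under its centre.
- tub: Bystander: white bowl, 100 mm across, 70 mm high; origin under its centre.

How it is judged:
By the outcome, as a careful person would: the job done as asked, in the order asked, and still so for the second after the job is handed in, with the robot touching nothing.
Of muffs1, muffs2, muffs3 only 2 to 3 are there at a start; the rules pass over those that are not, and their reading is None.
Of basket1, basket2 only 1 to 2 are there at a start; the rules pass over those that are not, and their reading is None.
At some moment in a run one of basket1, basket2 may be knocked a few centimetres aside while the robot is not near it.
It also fails if it takes over 210 s, if anything falls off the work surface, if the arm or the gripper's body presses on something with over 40 N, if the wrist force passes 120 N, or if a joint passes its speed limit or range.

## Working session

There is one attempt and no reset: what is moved stays moved. The work goes in short steps, each a Python script; the robot and the scene stay as the last script left them, time stands still between calls to the robot, and variables do not carry over. Pictures are saved under pics/ and viewed, at most 14 in all, crops included, and the job is handed in when it is done.

```bash
mkdir -p pics; ls; python3 - <<'E'
from cell import env,camera,calibration
import cv2,numpy as np
for n in("top","side"):
    p,d=camera(n); cv2.imwrite(f"pics/{n}0.png",p); np.save(f"{n}0.npy",d)
    c=calibration(n); print(n,c); R=cv2.Rodrigues(np.array(c["rvec"]))[0]; print(-R.T@np.array(c["tvec"]).ravel(), (d==0).mean())
s=env.get_state(); print(s["time"],s["tcp_pos"],s["orientation"],env.nose_length)
E
```

```text
pics
top {'fx': 475.3655319239791, 'fy': 475.3655319239791, 'cx': 322.04980946079877, 'cy': 238.47214509335822, 'k1': 0.02604447696576411, 'rvec': array([ 2.13386055, -2.15892525,  0.20932308]), 'tvec': array([-0.01536475,  0.51463759,  1.27578492])}
[0.2950493  0.01577324 1.34365628] 0.003951822916666667
side {'fx': 610.8368525550649, 'fy': 610.8368525550649, 'cx': 313.95283584219004, 'cy': 234.636524317903, 'k1': -0.16874465896411855, 'rvec': array([ 2.3765938 , -0.51837146,  0.17299854]), 'tvec': array([-0.44242755,  0.26585935,  1.61270399])}
[ 0.06997511 -0.9734322   1.38375241] 0.004866536458333333
0.1 [0.28597977 0.61095341 0.30302198] [-1.10565882e-04  2.17120522e-01  9.76144440e-01 -8.36344147e-04] 0.0726
```

View pics/top0.png

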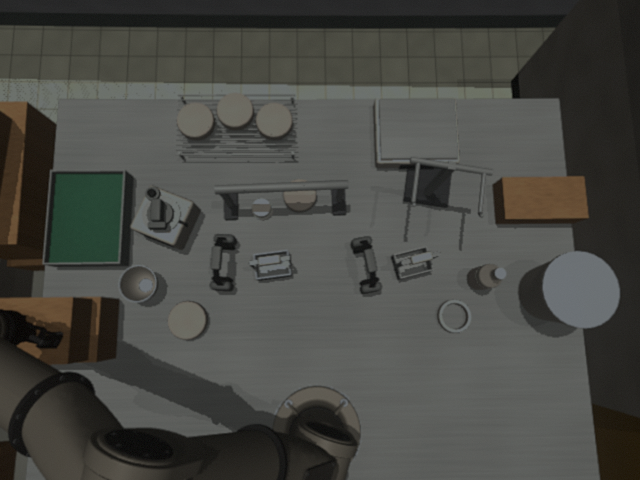

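View pics/side0.png

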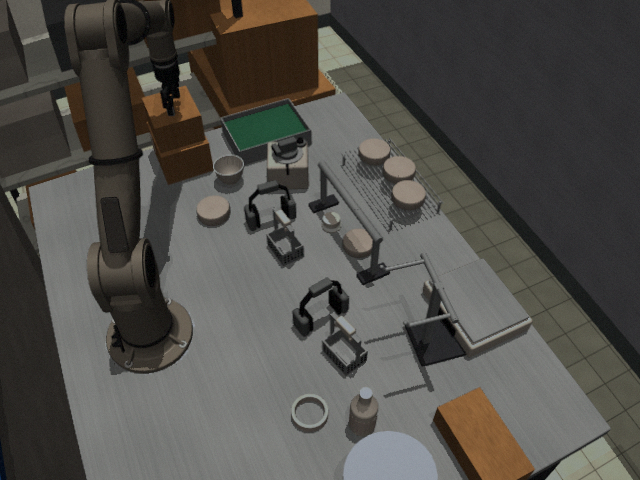

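The top view shows muffs at (223,262) and (366,265), baskets at (272,263) and (415,262), the rail at (215–347,187), the stand around (430,180) and the blower at (165,215). The side view agrees. Next I measure with depth and rays.

```bash
cat > vis.py <<'E'
import cv2,numpy as np
from cell import calibration
def rays(n,uv):
    c=calibration(n);q=(np.asarray(uv,float)-[c["cx"],c["cy"]])/[c["fx"],c["fy"]]
    p=q.copy()
    for _ in range(8): p=q/(1+c["k1"]*(p**2).sum(-1,keepdims=True))
    R=cv2.Rodrigues(np.array(c["rvec"]))[0]
    return np.concatenate([p,np.ones(p.shape[:-1]+(1,))],-1),R,np.array(c["tvec"]).ravel()
def plane(n,uv,z):
    r,R,t=rays(n,uv);o=-R.T@t;d=r@R
    return o+d*((z-o[2])/d[...,2])[...,None]
def cloud(n,depth):
    v,u=np.mgrid[:480,:640];r,R,t=rays(n,np.stack([u,v],-1))
    return (r*depth[...,None]-t)@R
def proj(n,X):
    c=calibration(n);R=cv2.Rodrigues(np.array(c["rvec"]))[0];p=np.atleast_2d(X)@R.T+np.array(c["tvec"]).ravel()
    p=p[:,:2]/p[:,2:];p=p*(1+c["k1"]*(p**2).sum(1,keepdims=True));return p*[c["fx"],c["fy"]]+[c["cx"],c["cy"]]
E
python3 - <<'E'
import numpy as np,cv2
from vis import *
for n in("top","side"):
    P=cloud(n,np.load(n+"0.npy")); 
    tab=P[(P[...,0]>.3)&(P[...,0]<.9)&(abs(P[...,1])<.4)&(abs(P[...,2])<.02)]
    print(n,"table z",np.median(tab[:,2]),tab[:,2].std())
    for lo,hi in((.105,.2),(.2,.3)):
        m=((P[...,2]>lo)&(P[...,2]<hi)&(P[...,0]>.4)&(P[...,0]<1.)&(abs(P[...,1])<.65)).astype(np.uint8)
        k,L,st,_=cv2.connectedComponentsWithStats(m,connectivity=8)
        for i in range(1,k):
            if st[i,4]<25: continue
            q=P[L==i]; r=cv2.minAreaRect((q[:,:2]*1000).astype(np.float32))
            print(n,lo,"px",st[i,:5],"c",np.round(r[0],1),np.round(r[1],1),round(r[2],1),"mean",np.round(q.mean(0)*1000,1),"z95",round(np.percentile(q[:,2],95)*1000,1))
a=cv2.imread("pics/top0.png")[140:320,120:320];cv2.imwrite("pics/cropL.png",cv2.resize(a,(800,600*1)[:2] if 0 else (660,594),interpolation=cv2.INTER_CUBIC))
a=cv2.imread("pics/top0.png")[140:320,320:520];cv2.imwrite("pics/cropR.png",cv2.resize(a,(660,594),interpolation=cv2.INTER_CUBIC))
E
```

```text
top table z -0.0010021860559465156 0.003963730362297873
top 0.105 px [432 170  16  18 141] c [ 650.5 -324.2] [26.7 15.1] 37.6 mean [ 648.6 -323.7  152.4] z95 194.9
top 0.105 px [ 214  180  135   19 1290] c [629.1  84. ] [ 24.1 340.6] 2.0 mean [627.2  84.7 168.6] z95 175.5
top 0.105 px [145 187  30  44 805] c [588.8 406.6] [121.   71.7] 7.2 mean [577.9 405.4 129.5] z95 152.7
top 0.105 px [210 237  13  42 366] c [455.8 250.8] [ 24.5 109.5] 86.0 mean [451.8 250.4 140.3] z95 151.2
top 0.105 px [362 240  16  37 327] c [ 449.2 -140.1] [100.1  25.3] 9.4 mean [ 444.5 -139.5  141.9] z95 152.0
top 0.105 px [399 251  42  16 301] c [ 446.2 -271.7] [ 22.2 103.5] 13.4 mean [ 444.8 -268.1  142. ] z95 151.4
top 0.105 px [535 251  45  25 644] c [ 426.7 -606.9] [52.6 86.2] 0.4 mean [ 421.6 -610.7  177.4] z95 186.7
top 0.105 px [248 255  43  12 311] c [444.1 117.5] [ 22.7 106.6] 6.9 mean [443.1 116.  142.4] z95 151.9
top 0.105 px [479 264  27  13 221] c [ 416.  -454.6] [30.9 52.2] 1.4 mean [ 412.7 -450.5  134.1] z95 170.9
top 0.2 px [ 410  157   83   61 1009] c [ 601.6 -319.2] [198.5 127.4] 80.3 mean [
[... 471 characters left out ...]
 5.1 mean [441.4 106.2 138.6] z95 153.2
side 0.105 px [306 277  35  23 352] c [ 448.9 -141.7] [99.6 29.3] 11.4 mean [ 441.  -146.3  141.7] z95 153.2
side 0.105 px [425 300  15  18 162] c [ 649.  -334.2] [18.8 27.3] 39.7 mean [ 648.4 -335.4  165.3] z95 196.8
side 0.105 px [330 312  31  37 392] c [ 444.2 -275. ] [ 24.3 103.7] 13.5 mean [ 443.7 -279.6  139.5] z95 152.5
side 0.105 px [362 387  16  30 234] c [ 416.2 -472.3] [43.7 33.9] 86.3 mean [ 411.  -474.   139.4] z95 172.6
side 0.105 px [388 431  43  35 713] c [ 426.8 -608.8] [82.2 53.6] 90.0 mean [ 422.  -617.6  184.2] z95 187.9
side 0.2 px [ 379  252   80   75 1072] c [ 601.4 -323.3] [201.7 127.7] 80.5 mean [ 627.1 -333.9  252.1] z95 261.3
```

View pics/cropL.png

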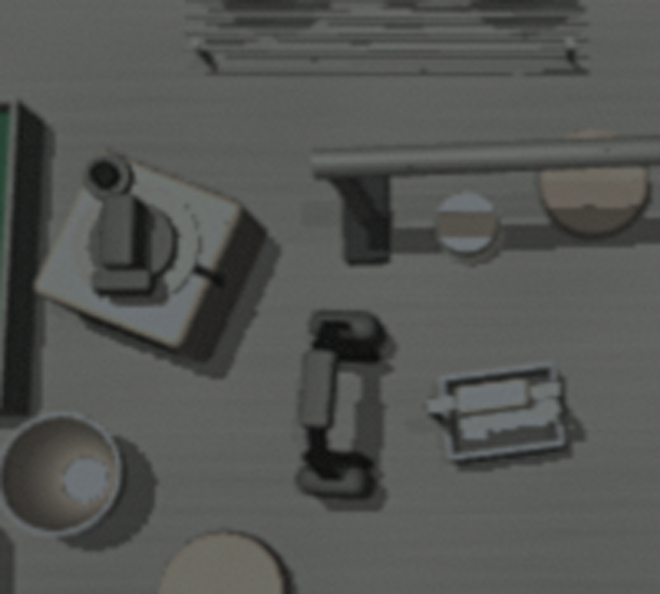

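View pics/cropR.png

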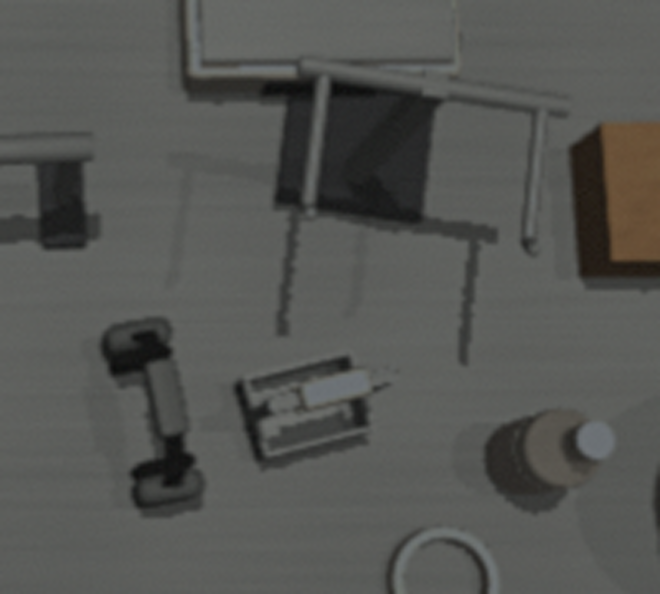

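Everything is clear in the crops: the blower's mark is at left crop (207,270), its button at (105,175) and the outlet at (120,282). Now I refine the poses.

```bash
cat >> vis.py <<'E'
def top(P,n,c,lo,hi,r=.07,white=None):
    "points near c within height band -> rect centre(mm), size, angle, mean"
    m=(P[...,2]>lo)&(P[...,2]<hi)&(np.hypot(P[...,0]-c[0],P[...,1]-c[1])<r)
    q=P[m]; R=cv2.minAreaRect((q[:,:2]*1000).astype(np.float32))
    ev=np.linalg.svd(q[:,:2]-q[:,:2].mean(0),full_matrices=False)[2][0]
    return np.round(R[0],1),np.round(R[1],1),round(R[2],1),"mean",np.round(q.mean(0)*1000,1),"axis",round(np.degrees(np.arctan2(ev[1],ev[0]))%180,1),len(q)
E
python3 - <<'E'
from vis import *
for n in("top","side"):
    P=cloud(n,np.load(n+"0.npy")); print(n)
    for nm,c in dict(mL=(.452,.248),mR=(.445,-.14),bL=(.443,.115),bR=(.445,-.27)).items(): print(nm,*top(P,n,c,.143,.16))
    print("rail",*top(P,n,(.628,.083),.168,.182,.25))
    print("blow",*top(P,n,(.575,.4),.094,.107,.12))
    print("nozz",*top(P,n,(.575,.4),.14,.16,.1))
    print("disc",*top(P,n,(.575,.4),.108,.119,.1))
    print("button",*top(P,n,(.62,.43),.110,.128,.04))
    print("bar",*top(P,n,(.65,-.32),.245,.27,.018) , "arms", *top(P,n,(.60,-.32),.245,.28,.2))
    m=(P[...,2]>.24)&(P[...,2]<.285)&(abs(P[...,0]-.6)<.12)&(abs(P[...,1]+.32)<.17);q=P[m]
    b=q[(q[:,0]>.62)]; ev=np.polyfit(b[:,1],b[:,0],1);print("crossbar x=",ev,b[:,1].min(),b[:,1].max())
    a=q[(q[:,0]<.61)]
    for s in(a[a[:,1]>-.32],a[a[:,1]<-.32]): print("arm y(x)",np.polyfit(s[:,0],s[:,1],1),s[:,0].min(),np.median(s[:,1]),np.median(s[:,0]))
g=lambda x,y:(120+x/3.3,140+y/3.3)
print("mark",plane("top",g(207,270),.1)," corners",plane("top",[g(108,150),g(242,207),g(180,348),g(35,288)],.1), "outlet",plane("top",g(120,272),.15),"button",plane("top",g(107,174),.122))
E
```

```text
top
mL [451.2 251.3] [24.1 58.8] 86.0 mean [450.7 251.1 148.1] axis 177.3 226
mR [ 440.7 -141.2] [59.7 24.4] 10.5 mean [ 439.8 -140.8  148.4] axis 10.4 218
bL [444.  116.5] [22.1 55. ] 6.6 mean [443.5 116.1 148.3] axis 96.7 184
bR [ 446.1 -271.1] [21.8 53.9] 13.4 mean [ 446.  -271.4  148.2] axis 103.9 175
rail [628.7  84. ] [ 22.9 340.5] 2.0 mean [628.7  85.6 172.1] axis 92.2 970
blow [573.3 404.4] [128.8 128.5] 67.7 mean [566.5 398.7  99.3] axis 115.3 1399
nozz [571.6 401.8] [38.2 63.7] 83.1 mean [574.5 403.9 149.5] axis 179.6 244
disc [590.3 418.1] [110.1  66.3] 37.2 mean [591.9 405.8 113.6] axis 35.5 293
button [613.7 431.4] [34.2 63.3] 72.0 mean [623.5 427.2 115.9] axis 172.1 129
bar [ 654.8 -320.9] [35.3 19.5] 77.4 mean [ 652.8 -321.2  255.1] axis 79.8 113 arms [ 601.6 -319.2] [198.5 127.4] 80.3 mean [ 628.4 -324.   254.3] axis 79.6 935
crossbar x= [0.11774836 0.68776779] -0.4250552081446282 -0.2290449155182513
arm y(x) [-0.17806672 -0.13136354] 0.5520117282904426 -0.23468608537462776 0.5819283872805788
arm y(x) [-0.17576975 -0.29383861] 0.5252151391833095 -0.3938226058581426 0.
[... 707 characters left out ...]
bar [ 655.3 -322.3] [34.8 19.6] 71.4 mean [ 652.9 -322.3  255.7] axis 74.6 92 arms [ 601.4 -323.3] [201.7 127.7] 80.5 mean [ 625.3 -333.5  255.4] axis 81.3 967
crossbar x= [0.11685916 0.68772691] -0.4325331839486642 -0.23284441145562557
arm y(x) [-0.15363902 -0.15016747] 0.5514433616608544 -0.23915281960362605 0.578814461372236
arm y(x) [-0.16089051 -0.30760614] 0.5255167902155844 -0.3985278673192404 0.5666372484132071
mark [0.55299334 0.34801162 0.1       ]  corners [[0.65267592 0.43042509 0.1       ]
 [0.60465713 0.32184047 0.1       ]
 [0.48997423 0.36701788 0.1       ]
 [0.53943996 0.4826277  0.1       ]] outlet [0.54157862 0.40049569 0.15      ] button [0.62669632 0.4230268  0.122     ]
```

```bash
cat > rob.py <<'E'
import numpy as np
from cell import env,kin,camera
from scipy.spatial.transform import Rotation as Ro
def q(phi):
    "tool down, closing line at angle phi (deg)"
    c,s=np.cos(np.radians(phi)),np.sin(np.radians(phi))
    x,y,z,w=Ro.from_matrix(np.array([[-s,c,0],[c,s,0],[0,0,-1.]])).as_quat(); return [w,x,y,z]
def best(p,phi):
    o=[]
    for f in(phi,phi+180):
        j=kin.inverse_kinematics(p,q(f))
        if j is not None:o.append((np.abs(np.array(j)-env.get_state()["qpos"]).max(),f))
    return min(o)[1]
def pick(x,y,phi,z=.211,lift=.42):
    f=best([x,y,.30],phi)
    env.reach([x,y,.30],q(f)); env.grip(.07); env.movel([x,y,z],.12)
    env.grip(0,50); env.movel([x,y,lift],.2); s=env.get_state()
    print("picked",round(s["opening"],4),s["gripper_force"],"t",s["time"],np.round(s["force"],1)); return f
def place(path,phi,down,openw=.05,up=.10):
    "path of xyz at orientation phi, then guarded descent to z=down"
    f=best(path[-1],phi)
    for p in path: env.movel(p,.25,rot=q(f))
    x,y,z=path[-1]
    env.movel([x,y,down+.015],.12)
    hit=env.movel([x,y,down-.003],.03,stop_force=4)
    s=env.get_state(); print("placed hit",hit,np.round(s["tcp_pos"],4),np.round(s["force"],1))
    env.grip(openw); env.movel([x,y,down+up],.12); print("t",env.get_state()["time"])
E
python3 - <<'E'
from rob import *
a=np.radians(2.1); ry=np.array([-np.sin(a),np.cos(a)]); c=np.array([.628,.082])
pick(.4518,.2482,-4+90)
p=c+.075*ry
place([[*p,.42]],92.1,.260,.06)
env.goto_joints([-1.241,.477,.022,1.555,-.011,1.109,-.083]); print(env.get_state()["time"])
import cv2
from vis import *
for n in("top","side"):
    im,d=camera(n);np.save(n+"1.npy",d);cv2.imwrite(f"pics/{n}1.png",im);P=cloud(n,d)
    for nm,c in dict(mR=(.44,-.143),bL=(.443,.114),bR=(.445,-.2735)).items(): print(nm,*top(P,n,c,.143,.16))
    print("draped",*top(P,n,(.625,.157),.19,.21))
E
```

```text
picked 0.0225 49.17298436164856 t 4.4583 [ 0.5 -0.4 -1.7]
placed hit True [0.6252 0.157  0.2604] [ 0.3 -0.8  5.6]
t 8.6917
10.7417
mR [ 440.5 -141. ] [59.9 24.2] 10.8 mean [ 439.8 -140.9  148.5] axis 10.5 217
bL [444.2 116. ] [22.8 55.4] 7.6 mean [443.6 116.  148.3] axis 97.3 185
bR [ 446.  -272.1] [21.2 54.8] 14.2 mean [ 445.8 -271.7  148.3] axis 103.5 174
draped [623.8 158.9] [60.5 26.1] 6.0 mean [622.4 158.2 196.9] axis 3.8 235
mR [ 439.2 -145.6] [60.6 29.1] 10.7 mean [ 437.9 -145.4  149.1] axis 10.8 205
bL [444.1 105.3] [23.8 92. ] 10.3 mean [441.9 111.1 149.1] axis 94.7 122
bR [ 444.6 -277. ] [23.4 53.8] 11.0 mean [ 443.8 -276.4  149. ] axis 102.3 181
draped [622.  155.1] [61.4 32.4] 5.2 mean [621.7 152.4 197.2] axis 1.4 164
```

```bash
cat >> rob.py <<'E'
PARK=[-1.241,.477,.022,1.555,-.011,1.109,-.083]
def look(k,items,lo=.143,hi=.16):
    import cv2; from vis import cloud,top
    for n in("top","side"):
        im,d=camera(n);np.save(f"{n}{k}.npy",d);cv2.imwrite(f"pics/{n}{k}.png",im);P=cloud(n,d)
        for nm,c in items.items(): print(n,nm,*top(P,n,c,lo,hi))
def hook(h):
    a=np.radians(-9.4);sx=np.array([np.cos(a),np.sin(a)]);p=np.array(h)
    place([[*(p-.15*sx),.42],[*(p-.15*sx),.374],[*p,.374]],-9.4,.342,.045)
E
python3 - <<'E'
from rob import *
a=np.radians(2.1); ry=np.array([-np.sin(a),np.cos(a)]); c=np.array([.628,.082])
pick(.440,-.143,10.8+90)
place([[*(c-.075*ry),.42]],92.1,.260,.06)
env.movel([.55,.02,.42],.25)
env.goto_joints(PARK)
look(2,dict(bL=(.443,.114),bR=(.445,-.2735)))
look("2b",dict(d1=(.625,.157),d2=(.63,.007)),.19,.21)
print(env.get_state()["time"])
E
```

```text
picked 0.0225 49.1253787279129 t 16.3917 [ 0.   0.1 -2.6]
placed hit True [0.6307 0.0072 0.2603] [-0.3  0.1  4.5]
t 20.8
top bL [443.9 116.1] [21.6 55.7] 6.2 mean [443.8 116.  147.9] axis 96.3 178
top bR [ 446.2 -271.5] [21.6 55.3] 13.8 mean [ 445.8 -270.7  148.1] axis 103.8 180
side bL [441.1 114.2] [25.3 58. ] 7.7 mean [441.  111.6 149.5] axis 97.6 125
side bR [ 444.5 -274.8] [22.9 60. ] 13.1 mean [ 443.8 -276.6  149. ] axis 103.4 183
top d1 [624.5 158.9] [59.9 25.6] 5.9 mean [622.7 158.2 196.7] axis 3.6 234
top d2 [631.1   7.3] [22.6 60.4] 89.5 mean [629.8   7.1 196.8] axis 1.7 222
side d1 [620.6 152.7] [62.  30.6] 4.1 mean [621.1 152.  197.4] axis 1.9 167
side d2 [630.5   5.3] [63.7 30.9] 4.7 mean [628.    3.  197.6] axis 4.3 179
23.9
```

View pics/side2.png

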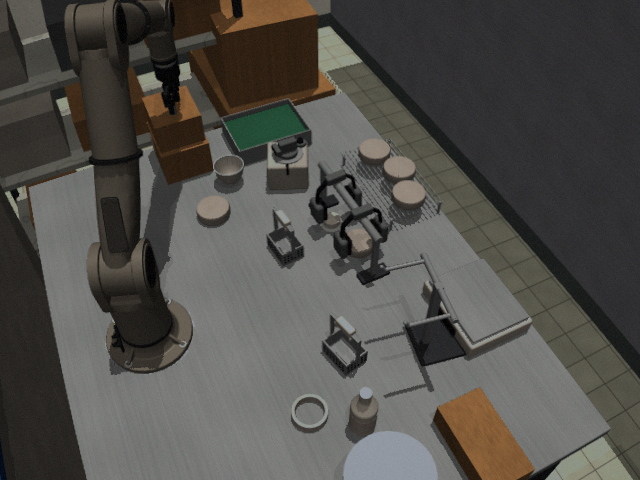

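Both muffs hang on the rail, at (335,190) and (362,230), and both baskets are untouched at (285,240) and (343,345). The baskets are next.

```bash
python3 - <<'E'
from rob import *
pick(.445,-.2735,13.5)
hook([.5885,-.4002])
env.goto_joints(PARK)
look(3,dict(bL=(.443,.114)))
look("3b",dict(h=(.5885,-.400)),.27,.30)
print(env.get_state()["time"])
E
```

```text
picked 0.02 50.333788990974426 t 29.9 [-0.5  0.1 -2.7]
placed hit True [ 0.5885 -0.4002  0.3423] [-0.6 -0.2  4.9]
t 33.6917
top bL [444.5 115.4] [21.8 54.3] 6.5 mean [443.9 116.1 147.9] axis 97.1 179
side bL [441.1 118.4] [23.8 76.9] 7.3 mean [441.7 111.2 149.3] axis 96.1 125
top h [ 583.9 -387.3] [80.2 78.3] 46.9 mean [ 586.5 -395.8  278.4] axis 80.8 236
side h [ 582.8 -407.4] [79.5 80.1] 29.3 mean [ 584.6 -406.5  279. ] axis 82.7 257
37.5917
```

View pics/side3.png

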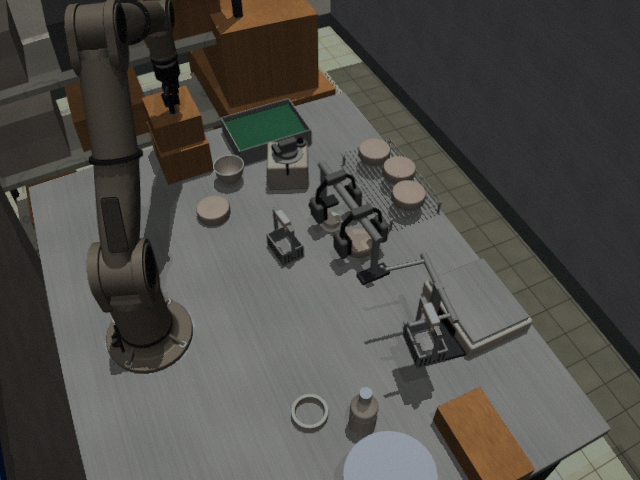

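The first basket hangs on the right hook at (425,340), and the second is unmoved at (285,240).

```bash
python3 - <<'E'
from rob import *
pick(.443,.114,6.8)
hook([.6145,-.2425])
env.goto_joints(PARK)
look(4,dict(hR=(.5885,-.400),hL=(.6145,-.2425)),.27,.30)
print(env.get_state()["time"])
E
```

```text
picked 0.0207 50.83503305912018 t 42.4333 [ 0.2 -0.2 -3.3]
placed hit True [ 0.6145 -0.2425  0.3422] [-0.1  0.8  4.7]
t 47.15
top hR [ 587.  -399.3] [92.  23.1] 77.8 mean [ 586.9 -396.1  278.2] axis 80.5 235
top hL [ 612.4 -248.2] [74.1 23.5] 80.7 mean [ 612.8 -239.4  278.3] axis 80.7 231
side hR [ 580.7 -401.8] [69.6 78.7] 37.1 mean [ 584.7 -405.9  278.8] axis 80.8 254
side hL [ 604.1 -241.2] [72.2 78.1] 41.3 mean [ 610.6 -246.1  278.7] axis 81.3 220
50.4833
```

View pics/side4.png

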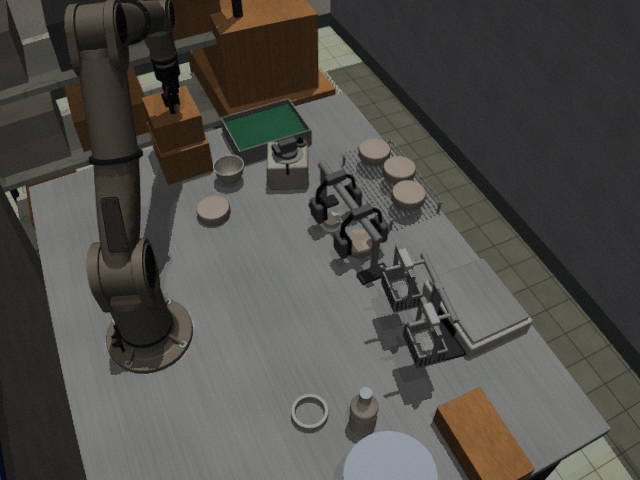

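All four pieces hang. Now the nozzle: its outlet faces about 180° in world, and the mark lies at about -112.7°.

```bash
python3 - <<'E'
from rob import *
c=[.5723,.4013]; E=67.3
def j(f,z=.203): return kin.inverse_kinematics([*c,z],q(f))
for f in(90,-90):
    a,b=j(f),j(f+E); print(f,a is not None and round(a[6],2),b is not None and round(b[6],2))
ok=[f for f in(90,-90) if j(f) is not None and j(f+E) is not None]
f=min(ok,key=lambda f:max(abs(j(f)[6]),abs(j(f+E)[6])))
env.reach([*c,.30],q(f)); env.grip(.055); env.movel([*c,.203],.1,stop_force=8); print(env.get_state()["tcp_pos"])
env.grip(0,25); s=env.get_state();print(s["opening"],np.round(s["force"],1))
for k in range(1,7):
    env.reach([*c,.203],q(f+E*k/6)); s=env.get_state(); print(np.round(s["force"],1),np.round(s["torque"],2))
env.grip(.055); env.movel([*c,.30],.12)
env.goto_joints(PARK)
look(5,dict(n=(.572,.402)),.14,.16); look("5b",dict(b=(.575,.4)),.094,.107)
import cv2
a=cv2.imread("pics/top5.png")[175:255,120:220];b=cv2.imread("pics/side5.png")[120:200,240:340]
cv2.imwrite("pics/c5.png",cv2.resize(np.hstack([a,b]),(800,320),interpolation=cv2.INTER_CUBIC))
print(env.get_state()["time"])
E
```

```text
90 0.87 1.91
-90 -1.9 -0.88
[0.57279696 0.40143419 0.20384611]
0.025264378379765126 [1.2 6.3 2.5]
[0.8 6.7 0.3] [ 1.01 -0.19  0.12]
[1.6 5.9 1.9] [ 0.98 -0.22  0.03]
[2.2 4.2 2.6] [ 0.97 -0.2   0.05]
[2.5 4.3 0.8] [ 0.94 -0.32  0.03]
[2.6 4.1 1. ] [ 0.87 -0.37  0.06]
[4.8 4.7 0.3] [ 0.87 -0.56  0.05]
top n [571.3 402.2] [70.8 34. ] 61.2 mean [573.6 405.3 149.2] axis 67.4 244
side n [567.7 394.8] [76.1 41.3] 78.0 mean [572.7 394.9 148.7] axis 66.6 117
top b [573.1 404. ] [128.  127.4] 70.5 mean [567.5 396.5  99.6] axis 132.9 1217
side b [572.5 398.4] [129.5 127. ] 67.3 mean [565.3 385.9 100.8] axis 141.7 570
58.45
```

View pics/c5.png

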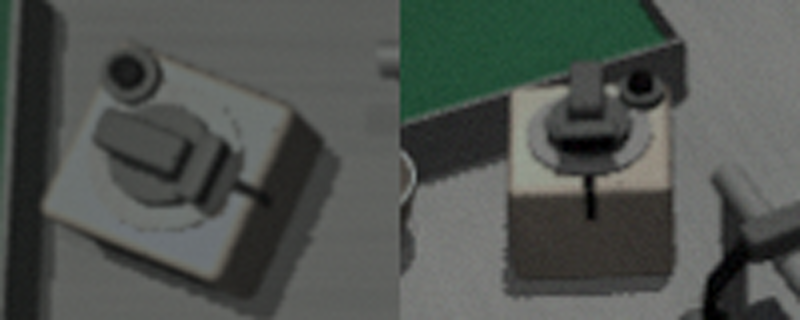

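The outlet faces the mark, to the eye. I check the angle more precisely, using the face edges and the mark.

```bash
python3 - <<'E'
from vis import *
for n in("top","side"):
    im=cv2.imread(f"pics/{n}5.png");P=cloud(n,np.load(n+"5.npy"))
    m=(P[...,2]>.09)&(np.hypot(P[...,0]-.572,P[...,1]-.402)<.105)  # blower incl. top parts
    f=(abs(P[...,2]-.1)<.006)&m
    g=im.max(2)
    print(n,"face med",np.median(g[f]))
    uv=np.argwhere(f)[:,::-1]; X=plane(n,uv,.1)[:,:2]*1000
    r=cv2.minAreaRect(X.astype(np.float32));print("rect",r)
    # per-edge fit: rotate to blower frame, extremal points per bin
    c=np.array(r[0]);th=np.radians(-22.5);Rm=np.array([[np.cos(th),np.sin(th)],[-np.sin(th),np.cos(th)]]);L=(X-c)@Rm.T
    for ax in(0,1):
        for s in(-1,1):
            b=np.arange(-50,50,5);e=[]
            for t in b:
                k=L[(L[:,1-ax]>=t)&(L[:,1-ax]<t+5)]
                if len(k): e.append((t+2.5,s*max(s*k[:,ax])))
            e=np.array(e);e=e[abs(e[:,1])>60]
            if len(e)>5:
                p=np.polyfit(e[:,0],e[:,1],1);a=np.degrees(np.arctan(p[0]));print("edge",ax,s,len(e),"yaw",round(-22.5+(a if ax else -a),2),"off",round(p[1],1))
    # mark: dark pixels on the face near the -y edge
    k=f&(g<.5*np.median(g[f]));uv=np.argwhere(k)[:,::-1];X=plane(n,uv,.1)[:,:2]*1000;L=(X-c)@Rm.T
    s=(L[:,1]<-50)&(abs(L[:,0])<20);print("mark local",L[s].mean(0) if s.any() else None,s.sum(), "ang", np.degrees(np.arctan2(*L[s].mean(0)*[1,-1])) if s.any() else None)
E
```

```text
top face med 111.0
rect ((572.7285766601562, 403.2786865234375), (127.76786041259766, 128.35263061523438), 68.19923400878906)
edge 0 -1 20 yaw -22.88 off -62.5
edge 0 1 20 yaw -22.22 off 62.4
edge 1 -1 18 yaw -21.69 off -62.3
edge 1 1 16 yaw -21.75 off 62.9
mark local [  0.32592299 -57.70584024] 12 ang 0.3236035189848288
side face med 124.5
rect ((570.6149291992188, 393.66448974609375), (135.70941162109375, 125.51227569580078), 68.42894744873047)
edge 0 -1 9 yaw -23.3 off -61.6
edge 0 1 16 yaw -21.85 off 61.2
edge 1 -1 13 yaw -23.22 off -63.3
edge 1 1 10 yaw -24.82 off 63.8
mark local [ -1.85172448 -59.16619433] 9 ang -1.792600970937076
```

The blower's yaw is about -22.4°, so the nozzle is within about 0.5° of the mark. I confirm everything still hangs, then press the button.

```bash
python3 - <<'E'
from rob import *
look(6,dict(hR=(.5885,-.400),hL=(.6145,-.2425)),.272,.285); look("6b",dict(d1=(.625,.157),d2=(.63,.007)),.19,.21)
p=[.6271,.4241]; f=best([*p,.30],67.6)
env.reach([*p,.30],q(f)); env.grip(0,20)
env.movel([*p,.205],.12)
F0=env.get_state()["force"]
h=env.movel([*p,.1865],.015,stop_force=14); env.dwell(.3)
s=env.get_state();print(h,np.round(s["tcp_pos"],4),np.round(s["force"]-F0,1))
env.movel([*p,.30],.1); env.goto_joints(PARK); look(7,dict(n=(.572,.402)),.14,.16); print(env.get_state()["time"])
E
```

```text
top hR [ 588.4 -393.3] [75.3 22.1] 80.3 mean [ 586.3 -400.6  278.4] axis 80.7 222
top hL [ 613.1 -230.9] [78.1 22.6] 89.1 mean [ 611.8 -236.8  278.1] axis 88.6 238
side hR [ 586.3 -409.3] [90.8 24.2] 80.2 mean [ 584.7 -408.8  279.5] axis 78.7 225
side hL [ 611.6 -254.3] [23.2 79.8] 0.1 mean [ 611.2 -247.4  279.2] axis 90.9 204
top d1 [623.7 159. ] [62.3 25.3] 5.0 mean [622.8 158.2 196.9] axis 3.6 232
top d2 [629.9   7.3] [22.6 59.8] 89.5 mean [629.6   7.1 197. ] axis 1.2 221
side d1 [622.1 155.4] [61.5 29.5] 4.3 mean [621.1 152.8 197.4] axis 3.0 156
side d2 [629.4   5.1] [30.2 61.1] 89.4 mean [628.4   3.3 197.6] axis 1.3 179
True [0.627  0.4241 0.1888] [-0.8 -1.8  5.2]
top n [571.4 401.2] [71.3 28. ] 66.3 mean [573.5 405.4 149.6] axis 66.9 240
side n [575.  394.6] [81. 35.] 59.8 mean [573.  396.  148.7] axis 65.5 117
65.825
```

View pics/side7.png

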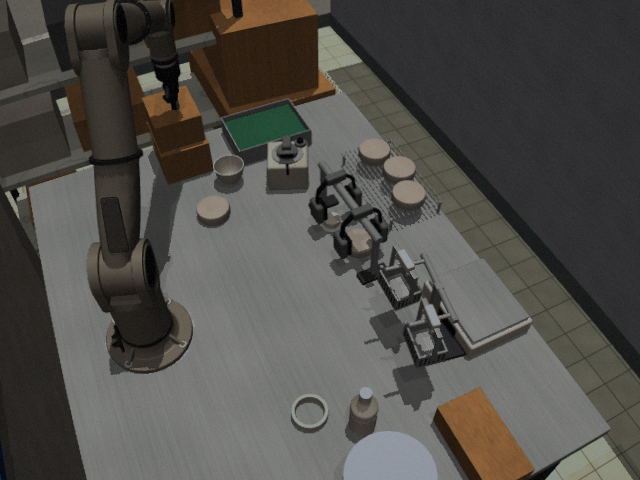

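The press read only 5.2 N with the tip at 116.2 mm, which is borderline. I press once more, firmly.

```bash
python3 - <<'E'
from rob import *
p=[.6271,.4241]; f=best([*p,.30],67.6)
env.reach([*p,.30],q(f)); env.movel([*p,.198],.12)
F0=env.get_state()["force"]
for z in(.1880,.1870,.1860):
    h=env.movel([*p,z],.01,stop_force=22); env.dwell(.3)
    s=env.get_state();d=s["force"]-F0;print(h,np.round(s["tcp_pos"],4),np.round(d,1))
    if d[2]>12: break
env.movel([*p,.30],.1); env.goto_joints(PARK); look(8,dict(n=(.572,.402)),.14,.16)
look("8b",dict(hR=(.5885,-.400),hL=(.6145,-.2425)),.272,.285); print(env.get_state()["time"])
E
```

```text
False [0.6272 0.4242 0.1888] [-2.3 -1.8  6.4]
False [0.6272 0.4242 0.1887] [-3.6 -2.4 10.6]
False [0.6273 0.4242 0.1886] [-5.5 -2.9 15. ]
top n [569.9 400.1] [73.7 36.6] 69.7 mean [573.5 404.3 149.6] axis 69.7 250
side n [577.3 392.8] [86.8 39.9] 63.3 mean [573.5 395.8 148.7] axis 69.5 115
top hR [ 586.7 -401.3] [58.5 22.9] 82.5 mean [ 586.2 -400.8  278.4] axis 81.0 222
top hL [ 612.9 -235.9] [87.2 22. ] 89.1 mean [ 612.5 -239.7  278.5] axis 88.4 225
side hR [ 577.  -405.1] [78.3 64.9] 27.8 mean [ 584.9 -408.5  279.5] axis 79.2 225
side hL [ 612.2 -252.4] [25.2 87.6] 5.5 mean [ 611.2 -247.4  279.1] axis 90.7 201
73.7667
```

```bash
python3 - <<'E'
import cv2,numpy as np
a=cv2.imread("pics/top8.png")[175:255,120:220];b=cv2.imread("pics/top5.png")[175:255,120:220]
cv2.imwrite("pics/c8.png",cv2.resize(np.hstack([a,b]),(800,320),interpolation=cv2.INTER_CUBIC))
from vis import *
for k in("5","5b","7","8","8b"):
    for n in("top","side"):
        P=cloud(n,np.load(f"{n}{k}.npy"));print(k,n,*top(P,n,(.572,.402),.146,.16,.06)[-4:])
E
```

```text
5 top [574.6 406.6 150.1] axis 67.3 215
5 side [574.1 399.8 150.5] axis 67.0 89
5b top [574.3 406.2 150.5] axis 66.2 211
5b side [574.5 399.9 150.8] axis 65.5 88
7 top [574.5 406.7 150.4] axis 66.6 213
7 side [574.5 400.9 150.7] axis 65.9 89
8 top [574.2 406.6 150.5] axis 68.2 220
8 side [574.  399.1 150.9] axis 65.0 81
8b top [574.3 406.9 150.5] axis 66.6 220
8b side [574.3 398.7 150.8] axis 68.1 88
```

View pics/c8.png

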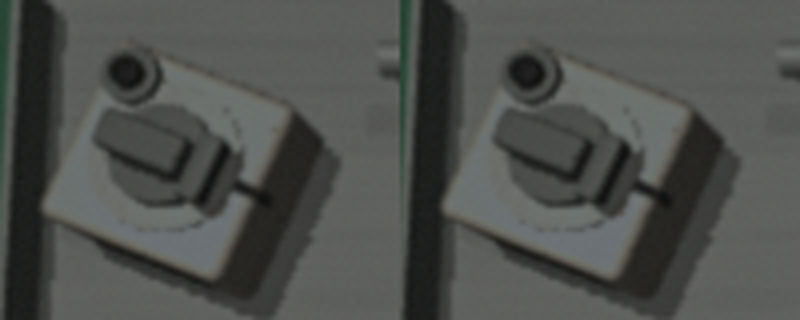

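The nozzle looks the same in both crops, before and after the presses, with its outlet facing the mark at (255,195). The small angle changes were noise, so I hand in.

```bash
python3 -c "
from cell import job;print(job.job_done())"
```

```text
the job is handed in; nothing more can be done
None
```

Job handed in at about 74 s: both ear defenders are draped on the rail, both baskets hang one to a hook, the nozzle faces the mark, and the button was pressed to its stop; the left basket was found turned about 8° on its hook but still hanging.

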